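# Rock the tube block out of its nest

## Robot

A 6-joint arm with a two-finger parallel gripper is mounted at the origin on the work surface. World frame = base frame: x ahead of the robot, y to its left, z up, the work surface at z = 0. Lengths are in m, angles in degrees, forces in N, time in s.
With the tool pointing down it reaches from about 0.4 to 0.825 m from the base axis. Payload 7 kg.
Tool frame: the origin (TCP) lies at the very end of the fingers, on their centre line; the grasp point (between the pads) lies 19 mm behind it (ctrl.pinch_z is the distance from the TCP to the grasp point, in m); z points along the fingers, x is the direction in which the jaws open and shut, and the axes are right-handed (so a half turn about z gives the same grasp; the last joint's range is limited). The gripper opens to 88 mm and grips with 3 to 60 N. Pads are 19 mm wide; open, the fingers measure 130 mm over their backs; the gripper's body (78 mm by 193 mm) begins 47 mm behind the grasp point.
Start: joints at [-47.55, 20.546, 0.682, 0, -70.136, -16.507], TCP at [0.295, -0.607, 0.198] pointing down, gripper open.
Joint ranges: [-176.03, 176.03], [-82.01, 121.73], [-58.28, 71.71], [-173.87, 95.51], [-174.79, -0.11], [-173.66, 173.66]. Speed limits (degrees/s): [136.94, 136.94, 172.46, 180, 180, 180].

## Interface

Orientations are given as [roll, pitch, yaw] about the fixed x, y, z axes, in that order (R = Rz(yaw) Ry(pitch) Rx(roll)).
In Python, from plant import ctrl gives the robot as it stands.
- The arm moves only by the tool carry_out, never from a script. Its argument "increments" is a list of rows, each a list of 7 numbers: the turn, a rotation vector about the world's x, y, z in degrees, then the shift along the world's x, y, z in mm, then the closure, from 0 (fully open) to 1 (shut). In form: [[ax, ay, az, dx, dy, dz, grip], ...]. A call has 1 to 20 rows; each row is the pose to reach, as a shift and turn from the pose commanded when the call began; what a row does not reach only later rows make up. A row lasts 1/8 s, in which the tool goes at most 62.5 mm and 10.7 degrees, less where a joint would pass 70% of its speed; a pose out of reach is approached as far as the arm can. A call with a gripper value outside its range is refused whole. The fingers move at their own pace and stop on an object; the grip force is fixed at half the most. Time passes only in rows, so rows that repeat a pose let the fingers close. It gives the time, the measured TCP pose, the force and the opening at its end, in the units of the state.
- ctrl.get_obs(): the state, without advancing time (a new reading comes with each control period).
- ctrl.snapshot(name): name is "scene" or "side" or "wrist"; returns a dict with "pixels" (420x560x3 uint8, blue, green, red), "intrinsics" (3x3 intrinsics, pixels), "rvec" (rotation vector, rad) and "tvec" (3), from world to camera coordinates, as OpenCV has them; the wrist camera has in their place "hand_eye" (4x4, takes a point from camera to tool coordinates, whose origin is the TCP and whose axes are the tool frame's). Camera axes: x right, y down, z forward; pixel columns grow to the right and rows downward; lengths in m; the calibration is good to about 2 mm. A picture is of the moment at which its call begins: read the wrist's pose just before it. There is no depth.
- ctrl.close_job(): hands the job in, once; it reports no verdict.
Trained networks look in a picture, given as the dict that the camera call returned (one of the last four; its "shot" number tells which), for a name from the list of things; names that differ only in an ending like _2 or _b are one class to them, and where a whole thing is asked for, a point or a joint stands for the part that bears it (a point fixed in the world has none). Each returns a list of dicts, best first, with "confidence" (0 to 1); they miss things now and then, are a little off and sometimes report something else, mostly with a low value. They report only what shows in the picture. A call takes as long as a camera call. They do not tell look-alikes from the thing itself.
- ctrl.search_frame(picture, label): "centre" ([x, y, z] in m, in world coordinates, good to about 4 mm: the middle of the surface that is visible of it).
- ctrl.outline_of(picture, label): "pixels" (420x560 bool, what is visible of it).
The state is a dict: "clock": time; "joint_pos": joint angles; "qvel": joint speeds; "tau": joint torques, N m; "tool_pos": TCP position; "orientation": TCP orientation; "force": force on the tool from outside, world axes, zero at the start; "moment": the same for the moment, N m; "opening": finger opening in m.
Only numpy, scipy, OpenCV 4.12 (cv2) and the standard library are available. Lean on these libraries where they do the work, as an engineer would, in place of code of your own. Each camera call takes 0.05 s, during which the arm holds its last target. There are 200 camera calls.

## Task

The aluminium tube block is jammed in its nest between two spring catches and has to come out for decontamination. Take it by its orange handle and rock it side to side: one end up out of its catch while the other end stays seated, then back the other way until the second end is out too and the block is about level, low over its nest. Then lift it and finish while holding it still and level straight over the nest, its underside about 2 cm above the top of the nest, touching nothing but the gripper, and leave the other things on the bench where they stand.

Things in the scene. Friction and masses are not known exactly. Their poses are not given: they have to be found in the camera images.
- block: loose aluminium tube block, 0.34 to 0.53 kg: body 46 mm (its x) by 80 mm (its y, the length) by 36 mm high, four dark wells on top and an upright orange handle mid-top, 22 mm (x) by 34 mm (y), 62 mm tall (its top 98 mm above the underside). A steel rib, 4 mm radius, runs along x on each end face, 14 mm above the underside. Origin: centre of the underside; z up
- block_grip (a point): middle of the handle, 80 mm above the block's underside (18 mm below the handle's top); the handle can be gripped across its 34 mm (fingers closing along the block's length, best for rocking) or its 22 mm
- block_left (a point): lower edge of the block's +y end: middle of the end face, at underside level (y = +40 mm, z = 0 in the block's frame)
- block_right (a point): lower edge of the block's -y end: middle of the end face, at underside level (y = -40 mm, z = 0 in the block's frame)
- nest: fixed nest on the bench: aluminium base plate 110 mm (x) by 150 mm (y) by 10 mm, grey cheeks 2 mm off the block's long sides, 28 mm above the nest floor, and at each end a blue catch housing up to 44 mm above the bench (top of the nest), 12 mm off the block's end. A 6 mm high lip 2 mm off each end stops the block sliding lengthwise. Origin: centre of its underside; axes as the seated block's
- nest_floor (a point): centre of the nest's floor, 10 mm above the bench, where the seated block's underside lies; axes as the nest's. Tilting the block about the bottom edge of one end lets the other end's rib snap past its roller once that end is up 8 mm or so; from 14 mm up the roller lies under the rib. Turning back about the raised end, without letting it sink, frees the second end likewise
- reagent: bystander: white plastic reagent bottle, 64 mm across, 135 mm high, upright; origin at the centre of its underside
- dish: bystander: clear covered culture dish, 89 mm across, 16 mm high; origin at the centre of its underside
- tipbox: bystander: blue box of pipette tips with clear lid, 87 x 122 x 59 mm; origin at the centre of its underside
- jar: bystander: small amber jar with blue cap, 52 mm across, 70 mm high; origin at the centre of its underside
- tuberack: bystander: green rack with capped tubes, 60 x 140 x 52 mm; origin at the centre of its underside
- cartridge: bystander: white sample cartridge with a blue window, lying flat, 30 x 85 x 16 mm; origin at the centre of its underside
- nest_left (a point): brass roller of the catch at the nest's +y end, radius 4 mm, the point on its axis as built: 21 mm above the nest floor, 5 mm out from the block's end face. A spring presses it towards the block (10 N at rest, 2.5 N more per mm, 7 mm of travel); it hooks over the end's rib with under 1 mm of play. Pulling the block straight up takes 30 to 45 N
- nest_right (a point): brass roller of the catch at the nest's -y end, radius 4 mm, the point on its axis as built: 21 mm above the nest floor, 5 mm out from the block's end face. A spring presses it towards the block (10 N at rest, 2.5 N more per mm, 7 mm of travel); it hooks over the end's rib with under 1 mm of play. Pulling the block straight up takes 30 to 45 N
- vial: bystander: small clear vial with a white cap, 28 mm across, 45 mm high, standing beside the nest; origin at the centre of its underside
Mind the look-alikes: they are no part of the job. Leave any red look-alike of the block alone.

How it is judged (in metres and radians):
On the way, in this order (a step that is already met when the one before it is completed fails the run):
1. one end of the block is rocked up out of its catch while the other end is still seated (((z of block_left in the frame of nest_floor above 0.01 m and z of block_right in the frame of nest_floor below 0.005 m) or (z of block_right in the frame of nest_floor above 0.01 m and z of block_left in the frame of nest_floor below 0.005 m))), for 0.05 s.
2. it is rocked back so that the second end is out too, the block about level and still low over its nest (z of each of block_left, block_right in the frame of nest_floor above 0.009 m and z of block in the frame of nest_floor below 0.032 m and angle between block's own z axis and vertical below 0.1 rad), for 0.05 s.
At the end, for the whole second after the job is handed in: The block is held still in the fingers, level within 0.12 rad, within 25 mm of straight over the nest, its underside 6 to 40 mm above the top of the nest (50 to 84 mm above the bench), not touching the nest (z of block in the frame of nest between 0.05 and 0.084 m and horizontal distance between block and nest below 0.025 m and angle between block's own z axis and vertical below 0.12 rad and contact force between block and the fingers above 2 N and contact force between block and nest below 0.2 N and linear speed of block below 0.02 m/s and angular speed of block below 0.15 rad/s); the arm keeps its last pose, push and grip.
It fails at once if a bystander on the bench is moved by more than 20 mm (distance of any of reagent, dish, tipbox, jar, tuberack, cartridge, vial from where it was at the start of the episode above 0.02 m).
It also fails if it takes over 38 s, if anything falls off the work surface, if the arm or the gripper's body presses on something with over 40 N, if the wrist force passes 120 N, or if a joint passes its speed limit or range.

## Working session

There is one attempt and no reset: what is moved stays moved. The work goes in short steps, Python scripts to look and compute and a tool call to move; the robot and the scene stay as the last step left them, time stands still between calls to the robot, and variables do not carry over. Pictures are saved under pics/ and viewed, about 8 in all and at most 12, crops included, and the job is handed in when it is done.

Besides the shell and the picture viewer there is one more tool, called after "Call:" as name(argument=value, ...), one argument or row to a line, values as JSON. carry_out: Moves the arm, as the interface text tells. Its arguments: {"type":"object","properties":{"increments":{"type":"array"}},"required":["increments"]}

```bash
ls; mkdir -p pics; python3 - <<'E'
from plant import ctrl
import cv2,numpy as np
o=ctrl.get_obs(); print({k:np.round(v,3).tolist() for k,v in o.items()}, ctrl.pinch_z)
ps={}
for n in ["scene","side"]:
    p=ctrl.snapshot(n); ps[n]=p; cv2.imwrite(f"pics/{n}0.png",p["pixels"])
    for l in ["block","block_grip","nest","nest_floor","nest_left","nest_right","block_left","block_right","vial"]:
        try: print(n,l,[(np.round(d["centre"],3).tolist(),round(d["confidence"],2)) for d in ctrl.search_frame(p,l)[:3]])
        except Exception as e: print(n,l,e)
cv2.imwrite("pics/both0.png",np.hstack([ps["scene"]["pixels"],ps["side"]["pixels"]])[:, :])
E
```

```text
pics
{'clock': 0.0, 'joint_pos': [-47.548, 20.592, 0.634, -0.019, -70.136, -16.506], 'qvel': [-0.132, 0.041, -0.015, -0.064, 0.006, 0.021], 'tau': [-0.002, -58.272, 29.304, 6.997, 0.006, -0.0], 'tool_pos': [0.295, -0.607, 0.197], 'orientation': [-179.991, -0.095, 115.939], 'force': [-0.494, -0.13, -0.028], 'moment': [-0.006, 0.009, -0.011], 'opening': 0.088} 0.0188
scene block [([0.452, -0.041, 0.033], 0.82), ([0.495, 0.117, 0.046], 0.69)]
scene block_grip [([0.448, -0.05, 0.04], 0.94), ([0.495, 0.12, 0.048], 0.77)]
scene nest [([0.513, 0.128, 0.014], 0.63)]
scene nest_floor [([0.512, 0.124, 0.015], 0.74), ([0.554, -0.025, 0.034], 0.48)]
scene nest_left [([0.51, 0.131, 0.018], 0.88)]
scene nest_right [([0.511, 0.126, 0.017], 0.83)]
scene block_left [([0.493, 0.119, 0.048], 0.95), ([0.448, -0.047, 0.035], 0.65)]
scene block_right [([0.448, -0.045, 0.038], 0.76), ([0.495, 0.114, 0.048], 0.63)]
scene vial [([0.51, 0.128, 0.017], 0.67), ([0.494, 0.122, 0.05], 0.31)]
side block [([0.431, -0.031, 0.033], 0.88)]
side block_grip [([0.478, 0.131, 0.048], 0.94), ([0.43, -0.034, 0.033], 0.86), ([0.367, -0.45, 0.058], 0.61)]
side nest [([0.472, 0.149, 0.01], 0.83), ([0.369, -0.448, 0.059], 0.2)]
side nest_floor [([0.469, 0.15, 0.009], 0.56), ([0.48, 0.13, 0.048], 0.53)]
side nest_left [([0.467, 0.149, 0.008], 0.72)]
side nest_right [([0.472, 0.149, 0.007], 0.71), ([0.442, 0.256, 0.016], 0.65)]
side block_left [([0.478, 0.132, 0.048], 0.83), ([0.43, -0.034, 0.036], 0.59)]
side block_right [([0.48, 0.132, 0.044], 0.86), ([0.431, -0.029, 0.037], 0.64), ([0.573, -0.421, 0.04], 0.19)]
side vial [([0.541, -0.02, 0.029], 0.55)]
```

View pics/scene0.png

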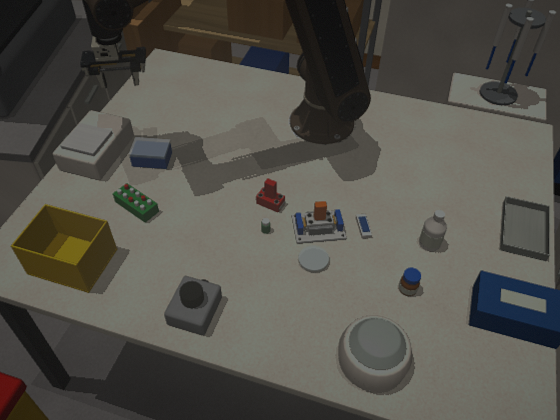

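View pics/side0.png

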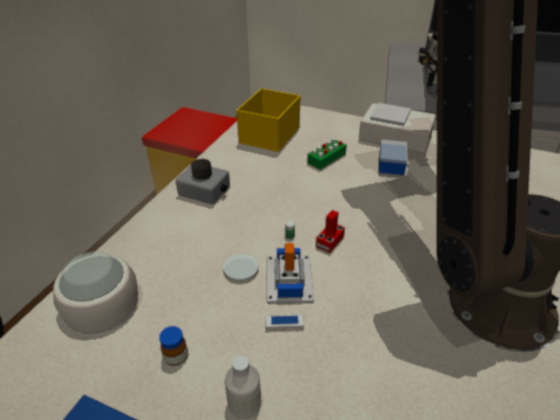

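Scene view: the orange-handled block sits in its nest at about (318,225). The red look-alike is at (270,197), the vial at (266,226), the cartridge at (364,226) and the dish at (314,260). Next I'll move above the nest for a closer wrist look.

Call:
carry_out(
  increments=[
    [0,0,-4,15,60,20,0],
    [0,0,-8,30,120,40,0],
    [0,0,-12,45,175,60,0],
    [0,0,-16,60,230,80,0],
    [0,0,-20,75,285,100,0],
    [0,0,-24,90,340,120,0],
    [0,0,-26,105,395,120,0],
    [0,0,-26,120,450,120,0],
    [0,0,-26,135,505,120,0],
    [0,0,-26,150,560,120,0],
    [0,0,-26,165,615,120,0],
    [0,0,-26,175,670,120,0],
    [0,0,-26,185,710,120,0],
    [0,0,-26,185,735,120,0],
    [0,0,-26,185,735,120,0],
  ],
)

```text
clock: 2.88
tool_pos: [0.4802, 0.1295, 0.3179]
orientation: [-180.0, 0.0, 90.1]
force: [0.1, -0.5, 0.6]
opening: 0.0874
```

```bash
cat >h.py <<'E'
from plant import ctrl
import cv2,numpy as np
from scipy.spatial.transform import Rotation as R
def wristcam(o,p):
    T=np.eye(4); T[:3,:3]=R.from_euler('xyz',o["orientation"],degrees=True).as_matrix(); T[:3,3]=o["tool_pos"]
    return T@p["hand_eye"]   # cam->world
def ext(p,o=None):
    if "hand_eye" in p:
        return np.linalg.inv(wristcam(o,p))
    M=np.eye(4); M[:3,:3]=cv2.Rodrigues(np.array(p["rvec"],float))[0]; M[:3,3]=np.ravel(p["tvec"]); return M
def proj(p,M,X):
    c=np.atleast_2d(X)@M[:3,:3].T+M[:3,3]; q=c@np.array(p["intrinsics"]).T; return q[:,:2]/q[:,2:]
def unproj(p,M,uv,z):
    uv=np.atleast_2d(uv); d=np.linalg.solve(np.array(p["intrinsics"]),np.c_[uv,np.ones(len(uv))].T).T@M[:3,:3]
    C=-M[:3,:3].T@M[:3,3]; return C+d*((z-C[2])/d[:,2])[:,None]
E
python3 - <<'E'
from h import *
o=ctrl.get_obs(); p=ctrl.snapshot("wrist"); cv2.imwrite("pics/w1.png",p["pixels"])
print(o["clock"],np.round(o["tool_pos"],3),np.round(o["orientation"],2),np.round(p["hand_eye"],3).tolist(),np.round(p["intrinsics"],1).tolist())
np.savez("w1.npz",pix=p["pixels"],K=p["intrinsics"],M=ext(p,o))
for l in ["block","block_grip","nest","vial"]:
    print(l,[(np.round(d["centre"],3).tolist(),round(d["confidence"],2)) for d in ctrl.search_frame(p,l)[:3]])
E
```

```text
2.875 [0.48  0.129 0.318] [-1.7997e+02  1.0000e-02  9.0080e+01] [[1.0, -0.001, -0.0, 0.0], [0.001, 0.964, 0.267, -0.072], [0.0, -0.267, 0.964, -0.188], [0.0, 0.0, 0.0, 1.0]] [[372.2, 0.0, 277.6], [0.0, 372.2, 204.8], [0.0, 0.0, 1.0]]
block [([0.477, 0.12, 0.043], 0.71), ([0.436, -0.035, 0.032], 0.59)]
block_grip [([0.434, -0.04, 0.035], 0.91), ([0.482, 0.12, 0.04], 0.73)]
nest [([0.472, 0.121, 0.008], 0.61)]
vial [([0.547, -0.032, 0.042], 0.63)]
```

View pics/w1.png

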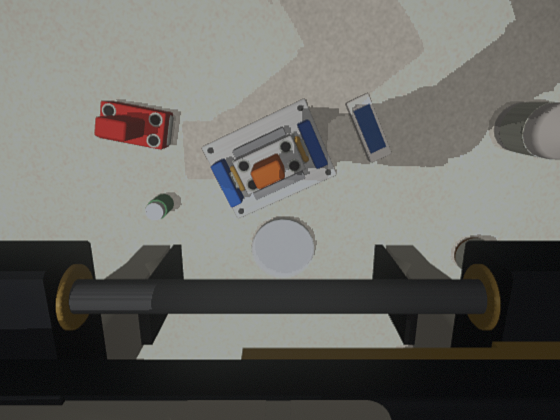

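The wrist view shows the nest plate with corners near (205,150), (307,100), (336,172) and (240,217), and the orange handle at (267,170). The dish is at (284,245) and the vial at (160,205).

```bash
python3 - <<'E'
from h import *
d=np.load("w1.npz"); p=dict(intrinsics=d["K"]); M=d["M"]; im=d["pix"]
g=cv2.cvtColor(im,cv2.COLOR_BGR2GRAY)
c=np.array([[205,150],[307,100],[336,172],[240,217]],np.float32).reshape(-1,1,2)
c2=cv2.cornerSubPix(g,c.copy(),(6,6),(-1,-1),(3,50,.01)).reshape(-1,2); print(c2)
W=unproj(p,M,c2,.01); print(np.round(W,4)); 
for i in range(4): print(np.linalg.norm(W[i]-W[(i+1)%4]).round(4))
print("ctr",W.mean(0), np.degrees(np.arctan2(*((W[0]+W[3]-W[1]-W[2])[[1,0]]))))
# orange
h=cv2.cvtColor(im,cv2.COLOR_BGR2HSV); m=cv2.inRange(h,(5,150,100),(18,255,255)); m[:, :200]=0;m[:,:]=np.where(np.arange(420)[:,None]<230,m,0);m[:,340:]=0
n,L,s,ce=cv2.connectedComponentsWithStats(m); print(s[1:],ce[1:])
s=.5
crop=cv2.resize(im[85:230,190:350],None,fx=4,fy=4,interpolation=cv2.INTER_CUBIC); 
# overlay model: from centre/yaw
ctr=W.mean(0); v=(W[0]+W[3]-W[1]-W[2])[:2]; v/=np.linalg.norm(v); u=np.array([v[1],-v[0]])
def box(hx,hy,z,col):
    P=np.array([[*(ctr[:2]+a*hx*u+b*hy*v),z] for a,b in [(1,1),(1,-1),(-1,-1),(-1,1)]])
    q=((proj(p,M,P)-[190,85]+.5)*4).astype(int); cv2.polylines(crop,[q.reshape(-1,1,2)],True,col,1)
box(.055,.075,.01,(0,255,0)); box(.023,.04,.046,(255,0,255)); box(.011,.017,.108,(255,255,0))
cv2.imwrite("pics/w1c.png",crop)
E
```

```text
[[209.23776 149.5006 ]
 [307.      100.     ]
 [336.      172.     ]
 [240.      217.     ]]
[[0.469  0.0388 0.01  ]
 [0.4057 0.1671 0.01  ]
 [0.4992 0.2083 0.01  ]
 [0.5628 0.0771 0.01  ]]
0.1431
0.1021
0.1458
0.1013
ctr [0.48419536 0.12281522 0.01      ] -63.93482293594121
[[251 161  32  27 543]] [[266.59116022 174.1694291 ]]
```

View pics/w1c.png

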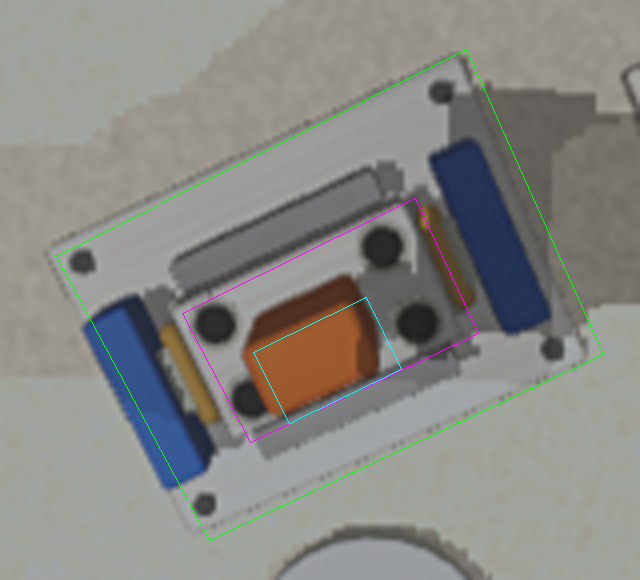

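The green overlay sits about 10 crop pixels right of the real plate. The true corners in the crop are about (50,252), (468,50), (585,355) and (195,530), and the handle top is centred at (313,364). I'll fit x, y and yaw to these.

```bash
python3 - <<'E'
from h import *
from scipy.optimize import least_squares
d=np.load("w1.npz"); p=dict(intrinsics=d["K"]); M=d["M"]
obs=np.array([[50,252],[468,50],[585,355],[195,530],[313,364]])/4+[190,85]-.4
mod=np.array([[-.055,-.075,.01],[-.055,.075,.01],[.055,.075,.01],[.055,-.075,.01],[0,0,.108]])
def f(q):
    r=R.from_euler('z',q[2]).as_matrix(); return (proj(p,M,mod@r.T+[q[0],q[1],0])-obs).ravel()
s=least_squares(f,[.483,.12,np.radians(25)],loss='soft_l1'); print(s.x[:2],np.degrees(s.x[2]),f(s.x).reshape(-1,2).round(1))
E
```

```text
[0.48384151 0.11964301] 24.835277751043893 [[-0.8 -0.8]
 [-1.5  0.2]
 [ 1.9  0.9]
 [-0.   1.6]
 [ 0.6 -1.2]]
```

Call:
carry_out(
  increments=[
    [0,0,8,4,-9.5,-40,0],
    [0,0,16,4,-9.5,-90,0],
    [0,0,25,4,-9.5,-140,0],
    [0,0,25,4,-9.5,-180,0],
    [0,0,25,4,-9.5,-210,0],
    [0,0,25,4,-9.5,-230,0],
    [0,0,25,4,-9.5,-247,0],
    [0,0,25,4,-9.5,-247,0],
    [0,0,25,4,-9.5,-247,0],
  ],
)

```text
clock: 4.25
tool_pos: [0.4848, 0.1184, 0.072]
orientation: [179.9, 0.0, 114.9]
force: [-0.7, 0.5, -0.7]
opening: 0.0875
```

```bash
python3 - <<'E'
from h import *
o=ctrl.get_obs(); p=ctrl.snapshot("wrist"); im=p["pixels"].copy(); M=ext(p,o)
print(o["clock"],np.round(o["tool_pos"],4),np.round(o["orientation"],2),o["force"])
r=R.from_euler('z',25,degrees=True).as_matrix()
def box(hx,hy,z,col):
    P=np.array([[a*hx,b*hy,z] for a,b in [(1,1),(1,-1),(-1,-1),(-1,1)]])@r.T+[.4838,.1196,0]
    cv2.polylines(im,[proj(p,M,P).astype(int).reshape(-1,1,2)],True,col,1)
box(.055,.075,.01,(0,255,0)); box(.023,.04,.046,(255,0,255)); box(.011,.017,.108,(255,255,0))
cv2.imwrite("pics/w2.png",im)
E
```

```text
4.25 [0.4848 0.1184 0.072 ] [179.94   0.   114.92] [-0.73451729  0.54782969 -0.71187728]
```

View pics/w2.png

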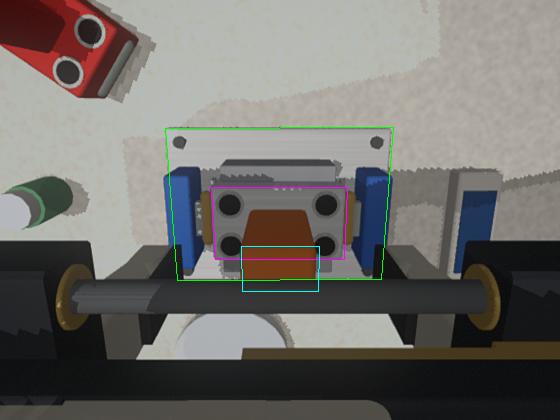

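The overlay fits well: block top about x 212–346, y 187–258, with the handle centred between the fingers near x=280. Closing now.

Call:
carry_out(
  increments=[
    [0,0,0,0,0,0,1],
    [0,0,0,0,0,0,1],
    [0,0,0,0,0,0,1],
    [0,0,0,0,0,0,1],
    [0,0,0,0,0,0,1],
    [0,0,0,0,0,0,1],
    [0,0,0,0,0,0,1],
    [0,0,0,0,0,0,1],
  ],
)

```text
clock: 5.3
tool_pos: [0.4843, 0.1184, 0.0711]
orientation: [-180.0, 0.0, 114.9]
force: [2.1, -1.1, -0.5]
opening: 0.0333
```

Call:
carry_out(
  increments=[
    [1.4,0.6,0,0.7,-1.5,1,1],
    [2.7,1.3,0,1.4,-2.9,2,1],
    [4.1,1.9,0,2.1,-4.5,2.9,1],
    [5.4,2.5,0,2.8,-6,3.9,1],
    [6.8,3.2,0,3.5,-7.6,4.7,1],
    [8.2,3.8,0,4.2,-9.1,5.5,1],
    [9.5,4.4,0,5,-10.7,6.2,1],
    [10.9,5.1,0,5.7,-12.3,7,1],
    [10.9,5.1,0,5.7,-12.3,7,1],
    [10.9,5.1,0,5.7,-12.3,7,1],
  ],
)

```text
clock: 6.55
tool_pos: [0.4888, 0.1082, 0.0781]
orientation: [-179.9, -12.2, 114.9]
force: [-4.0, 8.4, 2.2]
opening: 0.0338
```

```bash
python3 - <<'E'
from h import *
o=ctrl.get_obs(); p=ctrl.snapshot("wrist"); 
print(o["clock"],np.round(o["tool_pos"],4),np.round(o["orientation"],2),np.round(o["force"],1),np.round(o["moment"],2),o["opening"])
q=ctrl.snapshot("side"); a=p["pixels"][100:300,120:440]
b=cv2.resize(q["pixels"][210:330,230:350],None,fx=5,fy=5,interpolation=cv2.INTER_CUBIC)
a=cv2.resize(a,None,fx=.625,fy=.625)
a=cv2.resize(p["pixels"],(480,360))
cv2.imwrite("pics/r1.png",cv2.resize(np.hstack([cv2.copyMakeBorder(a,0,240,0,0,cv2.BORDER_CONSTANT),b]),(800,444)))
E
```

```text
6.55 [0.4888 0.1082 0.0781] [-179.94  -12.24  114.88] [-4.   8.4  2.2] [3.23 1.66 0.06] 0.033752002932439205
```

View pics/r1.png

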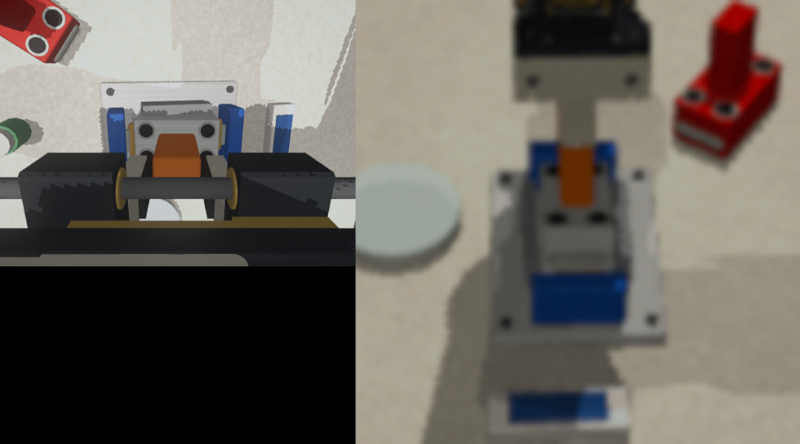

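The wells sit at almost the same wrist pixels as before, about (230,205) and (325,205), so the block seems to have tilted with the gripper. I'll check that numerically.

```bash
cat >wells.py <<'E'
from h import *
def wells(im):
    g=cv2.cvtColor(im,cv2.COLOR_BGR2GRAY); out=[]
    for u,v in [(230,205),(326,205)]:
        x0,y0=u-20,v-18; c=(g[y0:y0+34,x0:x0+40]<60).astype(np.uint8)
        n,L,s,ce=cv2.connectedComponentsWithStats(c)
        k=1+np.argmax(s[1:,4]); out.append((ce[k]+[x0,y0]).round(1).tolist()+[int(s[k,4])])
    return out
E
python3 - <<'E'
from wells import *
print("before",wells(cv2.imread("pics/w2.png")))
o=ctrl.get_obs(); p=ctrl.snapshot("wrist"); print("now",wells(p["pixels"]))
cv2.imwrite("pics/w3.png",p["pixels"]); M=ext(p,o)
# model wells: pose before -> well coords in block frame, then predict for tilts about right edge
r=R.from_euler('z',25,degrees=True).as_matrix()
T0=np.array([.4843,.1184,.0711])
b=wells(cv2.imread("pics/w2.png"))
Rt=R.from_euler('xyz',[180,0,114.9],degrees=True).as_matrix()
o0=dict(orientation=[179.94,0,114.92],tool_pos=[.4848,.1184,.072]); M0=ext(p,o0)
W=unproj(p,M0,[x[:2] for x in b],.046); c=np.array([.4838,.1196,.01]); B=(W-c)@r; print("wells in block",B.round(4))
for t in [0,3,6,8,10,12]:
    q=R.from_euler('x',t,degrees=True).as_matrix(); X=(B-[0,-.04,0])@q.T+[0,-.04,0]
    print(t,proj(p,M,X@r.T+c).round(1).tolist())
E
```

```text
before [[229.3, 204.6, 360], [325.7, 204.8, 363]]
now [[229.5, 205.6, 339], [326.4, 205.7, 346]]
wells in block [[-0.0126 -0.0297  0.036 ]
 [-0.0124  0.0277  0.036 ]]
0 [[237.2, 205.1], [328.0, 200.1]]
3 [[234.1, 205.5], [326.9, 201.7]]
6 [[230.9, 205.9], [325.4, 203.3]]
8 [[228.8, 206.1], [324.2, 204.4]]
10 [[226.6, 206.3], [322.8, 205.4]]
12 [[224.4, 206.5], [321.2, 206.5]]
```

Step 1 looks done: the spacing and level of the wells fit a tilt of about 11–12°, with the right end still seated. Now I'll rock back about the raised left edge.

Call:
carry_out(
  increments=[
    [-1.4,-0.6,0,-0.6,1.2,1.5,1],
    [-2.7,-1.3,0,-1.2,2.5,3,1],
    [-4.1,-1.9,0,-1.8,3.8,4.5,1],
    [-5.4,-2.5,0,-2.4,5.1,5.9,1],
    [-6.8,-3.2,0,-3,6.5,7.3,1],
    [-8.2,-3.8,0,-3.7,7.9,8.7,1],
    [-9.5,-4.4,0,-4.3,9.3,10,1],
    [-10.9,-5.1,0,-5,10.7,11.2,1],
    [-10.9,-5.1,0,-5,10.7,11.2,1],
    [-10.9,-5.1,0,-5,10.7,11.2,1],
  ],
)

```text
clock: 7.95
tool_pos: [0.4846, 0.1169, 0.089]
orientation: [-180.0, -0.0, 114.9]
force: [0.2, -0.2, -5.2]
opening: 0.0336
```

```bash
python3 - <<'E'
from wells import *
o=ctrl.get_obs(); p=ctrl.snapshot("wrist"); print(o["clock"],np.round(o["tool_pos"],4),np.round(o["orientation"],2),np.round(o["force"],1),np.round(o["moment"],2),o["opening"])
print("now",wells(p["pixels"])); q=ctrl.snapshot("side")
cv2.imwrite("pics/r2.png",np.hstack([p["pixels"][90:300,120:440],cv2.resize(q["pixels"][230:310,250:330],(210,210),interpolation=cv2.INTER_CUBIC)]))
E
```

```text
7.95 [0.4846 0.1169 0.089 ] [-1.7995e+02 -4.0000e-02  1.1494e+02] [ 0.2 -0.2 -5.2] [-0.01 -0.06  0.  ] 0.03359100682866758
now [[230.7, 206.3, 336], [327.2, 206.2, 343]]
```

View pics/r2.png

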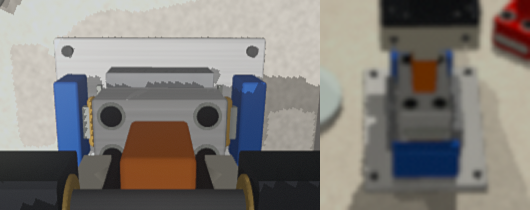

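Both ends are free: the force is −5.2 N (the block's weight only), the side load is zero, the tool is level, and the rise is about 18 mm. Lifting.

Call:
carry_out(
  increments=[
    [0,0,0,0,0,4,1],
    [0,0,0,0,0,10,1],
    [0,0,0,0,0,17,1],
    [0,0,0,0,0,24,1],
    [0,0,0,0,0,30,1],
    [0,0,0,0,0,34,1],
    [0,0,0,0,0,36,1],
    [0,0,0,0,0,36,1],
    [0,0,0,0,0,36,1],
    [0,0,0,0,0,36,1],
    [0,0,0,0,0,36,1],
  ],
)

```text
clock: 9.43
tool_pos: [0.4849, 0.1169, 0.1252]
orientation: [-180.0, 0.0, 114.9]
force: [-0.3, -0.8, -4.6]
opening: 0.0334
```

```bash
python3 - <<'E'
from wells import *
o=ctrl.get_obs(); p=ctrl.snapshot("wrist"); print(o["clock"],np.round(o["tool_pos"],4),np.round(o["orientation"],2),np.round(o["force"],1),np.round(o["moment"],2),o["opening"])
print("now",wells(p["pixels"])); q=ctrl.snapshot("side")
cv2.imwrite("pics/r3.png",np.hstack([p["pixels"][90:300,120:440],cv2.resize(q["pixels"][220:310,240:340],(420,378),interpolation=cv2.INTER_CUBIC)[:210] if 0 else cv2.resize(q["pixels"][225:315,250:350],(233,210),interpolation=cv2.INTER_CUBIC)]))
for l in ["vial","cartridge","dish"]: print(l,[(np.round(d["centre"],3).tolist(),round(d["confidence"],2)) for d in ctrl.search_frame(q,l)[:2]])
E
```

```text
9.425 [0.4849 0.1169 0.1252] [-179.99    0.    114.94] [-0.3 -0.8 -4.6] [ 0.1  -0.01 -0.01] 0.033399425592168575
now [[230.8, 206.3, 333], [327.2, 206.2, 342]]
vial [([0.477, 0.135, 0.101], 0.58), ([0.368, -0.449, 0.058], 0.52)]
cartridge [([0.44, 0.256, 0.014], 0.94), ([0.428, 0.461, 0.085], 0.2)]
dish [([0.61, 0.144, 0.015], 0.61), ([0.611, 0.424, 0.058], 0.21)]
```

View pics/r3.png

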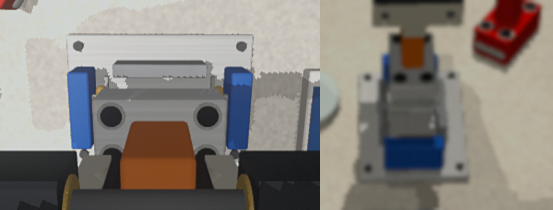

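The block is steady and level in the grip, with its underside about 64 mm above the bench. The force reads its weight only and the nest is clear below. Handing in.

```bash
python3 -c "
from plant import ctrl
print(ctrl.close_job())"
```

```text
the job is handed in; nothing more can be done
None
```

I rocked the tube block out of its nest and handed the job in at about 9.6 s of the 38 s allowed. `close_job` reports no verdict, so what follows rests on my own readings.

- **Grip:** I held the orange handle across its 34 mm.
- **Rock:** I tilted the block about 12° about its −y end, lifting the +y end roughly 16 mm. I then rocked it back about the raised end to level, about 18 mm above the nest floor.
- **Lift:** I raised it straight up and held it there.

**Last checks:**
- **Position:** the TCP was at z = 0.125 m, which puts the underside about 64 mm above the bench (2 cm over the nest top). It was level within 0.1° and about 3 mm off the nest centre.
- **Contact:** the vertical force was −4.6 N, the block's weight only, and the side force was under 1 N.
- **Slip:** the well positions in the wrist image were unchanged during the lift. They had shifted about 1.5 px (roughly 1 mm) since the grasp.

**Doubts:**
- **Tilt at step 1:** this was inferred from the wrist image and tool pose. The block had also slid about 2 mm towards +y.
- **Bystanders:** in the last side image the network found the cartridge about where it was at the start. The dish I could not compare, because I took no starting reading. It confused the vial with the block, so I did not confirm the vial numerically. I did not check the other bystanders afterwards.

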